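Seat a lens barrel in a V-block against a stop pin and hold it down

ROBOT

A 6-joint arm with a two-finger parallel gripper is mounted at the origin on the work surface. World frame = base frame: x ahead of the robot, y to its left, z up, the work surface at z = 0. Lengths are in m, angles in rad, forces in N, time in s.
With the tool pointing down it reaches from about 0.4 to 0.825 m from the base axis. Payload 7 kg.
Tool frame: the origin (TCP) lies between the finger pads; the fingertips stand 17 mm ahead of it and the grasp point (between the pads) lies 2 mm behind it; z points along the fingers, y is the line along which they close (so a half turn about z gives the same grasp; the last joint's range is limited). The gripper opens to 88 mm and grips with 3 to 60 N. Pads are 19 mm wide; open, the fingers measure 130 mm over their backs; the gripper's body (78 mm by 193 mm) begins 47 mm behind the grasp point.
Start: joints at [0.288, 0.359, 0.012, 0, -1.224, -0.288], TCP at [0.675, -0, 0.244] pointing down, gripper open.
Joint ranges: [-3.07, 3.07], [-1.43, 2.12], [-1.02, 1.25], [-3.03, 1.67], [-3.05, -0], [-3.03, 3.03]. Speed limits (rad/s): [2.39, 2.39, 3.01, 3.14, 3.14, 3.14].

INTERFACE

Orientations are given as a unit quaternion [x, y, z, w].
In Python, from workcell import robot, get_image, camera_model gives the robot as it stands.
- The arm moves only by the tool drive_tool, never from a script. Its argument "plan" is a list of rows, each a list of 2 entries, a list of its own where there are three numbers: the shift along the tool's x, y, z in m, then the turn about the tool's z in rad. A call has 1 to 20 rows; each row shifts and turns the commanded pose from where the row before left it, along the tool's axes as they then stand; what a row does not reach is not made up. A row lasts 1/8 s, in which the tool goes at most 62.5 mm and 10.7 degrees, less where a joint would pass 70% of its speed; a pose out of reach is approached as far as the arm can. A call with a gripper value outside its range is refused whole. "jaw" is the closure, from -1 (fully open) to 1 (shut), set as the call begins (left out, the last holds). The fingers move at their own pace and stop on an object; "force" is the grip in N (left out, the last holds). Time passes only in rows, so rows that do not move let the fingers close. It gives the time, the measured TCP pose, the force, the opening and the grip force at its end, in the units of the state.
- robot.get_state(): the state, without advancing time (a new reading comes with each control period).
- get_image(name): name is "scene" or "side" or "wrist"; returns the picture (384x512x3 uint8, blue, green, red); there is no depth.
- camera_model(name): a dict with "camera_matrix" (3x3 intrinsics, pixels), "T" (4x4, takes a point from camera to world coordinates); the wrist camera has in their place "mount" (4x4, takes a point from camera to tool coordinates, whose origin is the TCP and whose axes are the flange's). Camera axes: x right, y down, z forward; pixel columns grow to the right and rows downward; lengths in m; the calibration is good to about 2 mm. A picture is of the moment at which its call begins: read the wrist's pose just before it. camera_model takes no time and is no camera call.
- robot.job_done(): hands the job in; it is judged then, once.
The state is a dict: "time_s": time; "q": joint angles; "qd": joint speeds; "effort": joint torques, N m; "eef_pos": TCP position; "tcp_rot": TCP orientation; "wrist_force": force on the tool from outside, world axes, zero at the start; "wrist_torque": the same for the moment, N m; "opening": finger opening in m; "gripper_force": force on a finger pad.
Only numpy, scipy, OpenCV 4.12 (cv2) and the standard library are available. Lean on these libraries where they do the work, as an engineer would, in place of code of your own. Each camera call takes 0.05 s, during which the arm holds its last target. There are 200 camera calls.

TASK

First stand the tall brass stop pin upright in the bore at the end of the V-block, shoulder fully home on the plate. Then take the lens barrel from its tray and lay it gently in the V, silver end up against the pin, and hold it pressed down onto both flanks of the V, ready for the clamp strap: the program finishes while still holding it there, without letting go. Leave everything else on the bench where it is.

Things in the scene. Friction and masses are not known exactly. Their poses are not given: they have to be found in the camera images.
- bore (a point): Mouth of the stop-pin bore in the V-block's base plate, on the bore's axis and level with the plate's top face (30 mm above the bench). The bore is vertical, 13 mm across with a 1.5 mm chamfer, through the 30 mm plate, a dark ring round its mouth. The aluminium plate is 175 x 76 mm, fixed to the bench. The nearer saddle begins 22 mm from the bore's axis. Axes as v_axis; the bore lies 72 mm along +x from it.
- v_axis (a point): Centre of the V-block: the point where the middle of a properly seated barrel's axis lies, 65 mm above the bench. x is along the V, towards the bore; z is up. The V is formed by two dark saddles, each 16 mm long, at 42 mm either side of this point along x, so that there are 68 mm free between them for fingers; they rise 33 mm above the plate (63 mm above the bench) and are 60 mm wide. The V is open upwards, its two flanks at 45 degrees (90 degrees between them).
- v_left: The +y flank of the V (both saddles' faces on that side): one of the two contact lines. Fixed to the V-block; its origin lies on the plate's top face under v_axis, same axes.
- v_right: The -y flank of the V, likewise: the other contact line.
- pin_mid (a point): Tall brass stop pin, half-way up the part above its shoulder's underside, on its axis, z up. The round part to grip is 14 mm across and reaches 35 mm above this point; it starts in a stand, in a hole like the bore. The pin's shank below the shoulder is 12 mm across and 28 mm long, its last 4 mm tapered to 8 mm; about 120 g. Fingers that grip the top 30 mm clear the saddles. With the shoulder on the plate this point is level with the axis of a seated barrel.
- pin_shoulder (a point): The same pin, on its axis at the underside of its shoulder (a collar 22 mm across, 5 mm thick); 35 mm below pin_mid. It comes to rest on the mouth of the bore.
- barrel_mid (a point): Centre of the lens barrel: a smooth black cylinder 30 mm across and 130 mm long, about 160 g. x is along its axis towards its silver end (a silver ring 14 mm wide, next to it a thin blue band); the other axes may be turned about x. It lies level in a white tray, its axis 35 mm above the bench, on two ribs 48 mm either side of its centre (10 mm thick, ears to 36 mm above the bench); between the ribs there is free space beside it down to 16 mm above the bench.
- barrel_front (a point): Centre of the barrel's silver end face, 65 mm along +x from barrel_mid. Up against the pin it lies 7 mm from the pin's axis.
- short_pin: Short steel pin in the same stand, 60 mm from the brass one, its top 24 mm above the stand (origin at its foot); it stays. The stand is a grey block 48 x 112 x 34 mm, fixed.
- strap: Aluminium clamp strap with two black screws, 74 x 16 x 22 mm, lying on the bench (origin under its centre); it stays.
- objective: Silver microscope objective with a green ring, 34 mm across, 48 mm high, standing (origin under its centre); it stays.
- driver: Orange screwdriver, 190 mm long, lying (origin under its middle); it stays.
- tipbox: Pale blue pipette tip box, 124 x 86 x 91 mm (origin under its centre); it stays.
- vials: Blue rack of amber vials with orange caps, 85 x 145 x 59 mm (origin under its centre); it stays.
Mind the look-alikes: they are no part of the job. Of the things like the part that bears pin_mid, leave any that is purple; of the rest the smaller one is meant.

How it is judged:
By the outcome, as a careful person would: the job done as asked, in the order asked, and still so for the second after the job is handed in, while the arm keeps its last pose, push and grip.
It also fails if it takes over 58 s, if anything falls off the work surface, if the arm or the gripper's body presses on something with over 40 N, if the wrist force passes 120 N, or if a joint passes its speed limit or range.

## Working session

There is one attempt and no reset: what is moved stays moved. The work goes in short steps, Python scripts to look and compute and a tool call to move; the robot and the scene stay as the last step left them, time stands still between calls to the robot, and variables do not carry over. Pictures are saved under pics/ and viewed, at most 10 in all, crops included, and the job is handed in when it is done.

Besides the shell and the picture viewer there is one more tool, called after "Call:" as a command line: name --argument value ..., lists and objects as JSON in quotes. drive_tool: Moves the arm, as the interface text tells. Its arguments: {"type":"object","properties":{"plan":{"type":"array"},"jaw":{"type":"number"},"force":{"type":"number"}},"required":["plan"]}

```bash
mkdir -p pics
python3 - <<'E'
from workcell import robot, get_image, camera_model
import cv2,numpy as np
np.set_printoptions(precision=4,suppress=True)
s=robot.get_state();print(s)
a=get_image("scene");b=get_image("side");w=get_image("wrist")
for n,i in zip("abw",(a,b,w)): cv2.imwrite(f"pics/raw_{n}.png",i)
cv2.imwrite("pics/1.png",cv2.resize(a,(800,600),interpolation=cv2.INTER_CUBIC))
cv2.imwrite("pics/2.png",cv2.resize(b,(800,600),interpolation=cv2.INTER_CUBIC))
for n in("scene","side","wrist"):print(n,camera_model(n))
E
```

```text
{'time_s': 0.0, 'q': array([ 0.2881,  0.3594,  0.0111, -0.0003, -1.2241, -0.2881]), 'qd': array([ 0.0009, -0.0007, -0.0003, -0.0004,  0.0014, -0.0003]), 'effort': array([ -0.0008, -58.2727,  29.3058,   6.9975,   0.0069,  -0.0002]), 'eef_pos': array([ 0.6745, -0.    ,  0.2426]), 'tcp_rot': array([-0.7071,  0.7071,  0.0005, -0.0006]), 'wrist_force': array([0.5779, 0.457 , 0.6727]), 'wrist_torque': array([-0.0375, -0.0273,  0.038 ]), 'gripper_force': 0.0, 'opening': 0.08771346388233174}
scene {'camera_matrix': array([[369.6399,   0.    , 257.5113],
       [  0.    , 369.6399, 192.1282],
       [  0.    ,   0.    ,   1.    ]]), 'T': array([[ 0.0637,  0.6698, -0.7398,  1.3213],
       [ 0.9979, -0.05  ,  0.0406, -0.0479],
       [-0.0098, -0.7408, -0.6716,  0.7252],
       [ 0.    ,  0.    ,  0.    ,  1.    ]])}
side {'camera_matrix': array([[395.3653,   0.    , 254.9083],
       [  0.    , 395.3653, 196.3126],
       [  0.    ,   0.    ,   1.    ]]), 'T': array([[ 0.9042, -0.2982,  0.3057,  0.1951],
       [-0.427 , -0.647 ,  0.6318, -0.7926],
       [ 0.0094, -0.7018, -0.7123,  0.9746],
       [ 0.    ,  0.    ,  0.    ,  1.    ]])}
wrist {'camera_matrix': array([[295.6154,   0.    , 255.3779],
       [  0.    , 295.6154, 187.9607],
       [  0.    ,   0.    ,   1.    ]]), 'mount': array([[-0.0005, -0.9671, -0.2546,  0.0691],
       [ 1.    , -0.0003, -0.0006,  0.0003],
       [ 0.0005, -0.2546,  0.9671, -0.1404],
       [ 0.    ,  0.    ,  0.    ,  1.    ]])}
```

View pics/1.png

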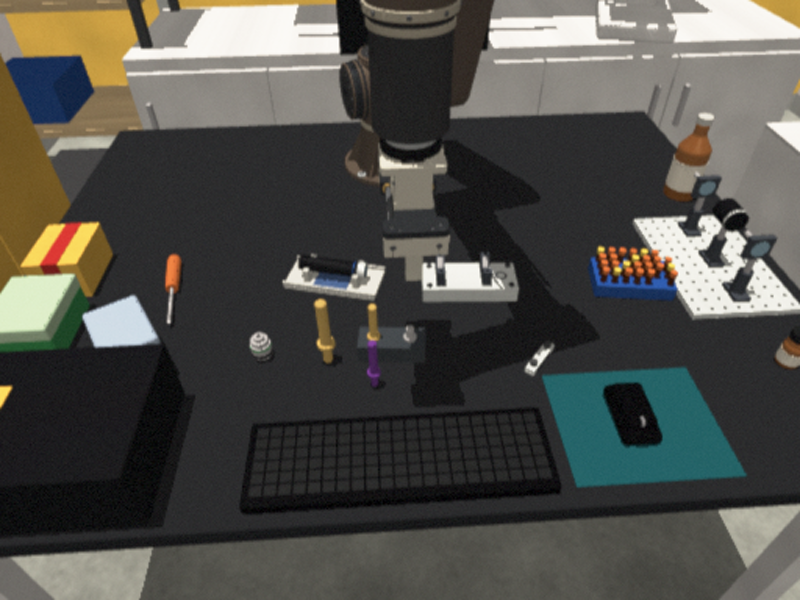

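View pics/2.png

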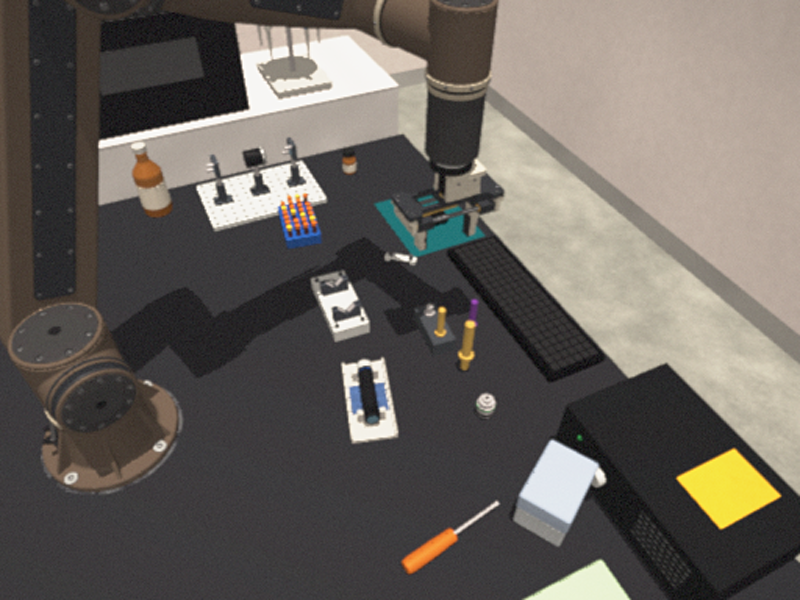

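The brass and similar pins in the scene view are: (a) the slim brass one in the grey stand at about (373,320), (b) a larger brass one standing at (325,330), and (c) a purple one at (373,365). (a) fits, because it isn't purple and is the smaller of the other two. I'll confirm that in a crop.

Run:
```python
import cv2,numpy as np
a=cv2.imread("pics/raw_a.png");b=cv2.imread("pics/raw_b.png")
# scene crop x175..335,y150..250 x5 ; side crop x195..335,y165..285 
cv2.imwrite("pics/3.png",cv2.resize(a[150:255,175:335],None,fx=5,fy=5,interpolation=cv2.INTER_CUBIC))
cv2.imwrite("pics/4.png",cv2.resize(b[165:285,195:325],None,fx=5,fy=5,interpolation=cv2.INTER_CUBIC))
```

```text
(no output)
```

View pics/3.png

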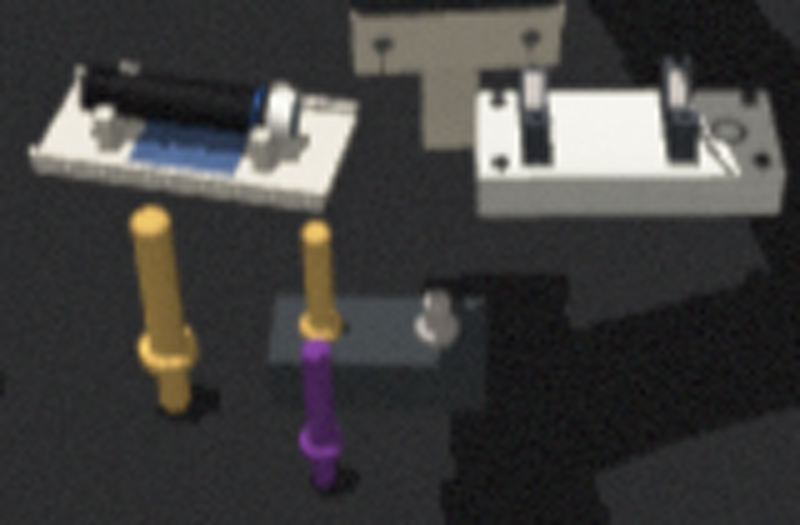

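View pics/4.png

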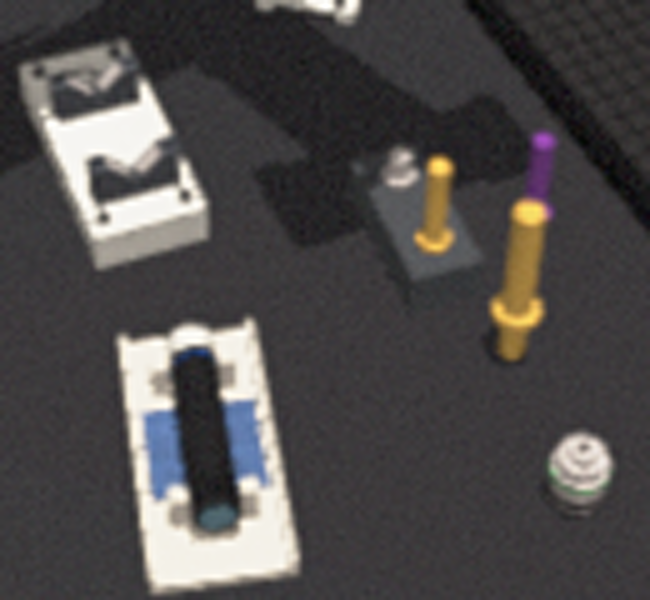

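The crops confirm it. The slim brass pin in the grey stand (scene crop 316,231 top; side crop 440,163 top) is the one to take. The bigger brass pin and the purple one stay. The bore is at scene crop (730,130), and the barrel's silver end faces +y.

```bash
cat > h.py <<'E'
import cv2,numpy as np
from scipy.spatial.transform import Rotation as R
from workcell import robot, get_image, camera_model
np.set_printoptions(precision=4,suppress=True)
def T(name,s=None):
    m=camera_model(name)
    if name!="wrist": return m["camera_matrix"],m["T"]
    W=np.eye(4);W[:3,:3]=R.from_quat(s["tcp_rot"]).as_matrix();W[:3,3]=s["eef_pos"]
    return m["camera_matrix"],W@m["mount"]
def ray(name,uv,z,s=None):
    K,t=T(name,s); d=t[:3,:3]@np.linalg.solve(K,[*uv,1]); o=t[:3,3]
    return o+d*(z-o[2])/d[2]
def proj(name,p,s=None):
    K,t=T(name,s); c=np.linalg.inv(t)@[*p,1]; u=K@c[:3]; return u[:2]/u[2]
def snap(fn,crop=None,f=1.5,mark=()):
    s=robot.get_state(); i=get_image("wrist"); cv2.imwrite(fn.replace(".png","_raw.png"),i)
    x0,y0,x1,y1=crop or (0,0,512,384)
    cv2.imwrite(fn,cv2.resize(i[y0:y1,x0:x1],None,fx=f,fy=f,interpolation=cv2.INTER_CUBIC))
    np.savez(fn.replace(".png",".npz"),**s); return s,i
E
python3 - <<'E'
from h import *
A=lambda x,y:(x/5+175-.4,y/5+150-.4)
B=lambda x,y:(x/5+195-.4,y/5+165-.4)
print("bore",ray("scene",A(730,130),.03))
for c in((478,92),(770,92),(782,183),(478,178)):print("plate",ray("scene",A(*c),.03))
for c in((25,68),(127,42),(208,207),(97,240)):print("plateS",ray("side",B(*c),.03))
print("pin",ray("scene",A(316,231),.104),ray("side",B(440,163),.104),ray("scene",A(320,322),.039),ray("side",B(434,238),.039))
print("barrel ends",ray("scene",A(85,82),.045),ray("scene",A(283,95),.047),ray("side",B(217,500),.048),ray("side",B(191,338),.048))
print("short",ray("scene",A(436,298),.058))
E
```

```text
bore [0.4972 0.1836 0.03  ]
plate [0.4503 0.0392 0.03  ]
plate [0.4636 0.2143 0.03  ]
plate [0.5461 0.2041 0.03  ]
plate [0.5288 0.0322 0.03  ]
plateS [0.4625 0.2069 0.03  ]
plateS [0.5375 0.2024 0.03  ]
plateS [0.5259 0.0306 0.03  ]
plateS [0.4495 0.0337 0.03  ]
pin [ 0.647  -0.0599  0.104 ] [ 0.6448 -0.0597  0.104 ] [ 0.6462 -0.0607  0.039 ] [ 0.6432 -0.0628  0.039 ]
barrel ends [ 0.4418 -0.1953  0.045 ] [ 0.4657 -0.0775  0.047 ] [ 0.4346 -0.1945  0.048 ] [ 0.4673 -0.0803  0.048 ]
short [ 0.6521 -0.0007  0.058 ]
```

Call:
drive_tool --plan '[[[-0.018,0.044,0],0],[[-0.018,0.044,0],0],[[-0.018,0.044,0],0],[[-0.018,0.044,0],0],[[0,0,0],0],[[0,0,0],0],[[0,0,0],0]]' --jaw -1

```text
time_s: 1.02
eef_pos: [0.4996, 0.0718, 0.2433]
tcp_rot: [-0.707, 0.707, 0.0, -0.0]
wrist_force: [0.5, -0.5, -0.4]
opening: 0.0879
gripper_force: 0.0
```

Run:
```python
from h import *
s,i=snap("pics/v.png"); print(s["eef_pos"],s["time_s"])
print(proj("wrist",[.4985,.184,.03],s),proj("wrist",[.494,.112,.063],s))
```

```text
[0.4996 0.0718 0.2433] 1.025
[256.2271 252.94  ] [260.212  209.0258]
```

Call:
drive_tool --plan '[[[0.055,0.01,0],0],[[0.055,0.01,0],0],[[0.055,0.01,0],0],[[0.055,0.01,0],0],[[0,0,0],0],[[0,0,0],0],[[0,0,0],0]]'

```text
time_s: 1.95
eef_pos: [0.4593, -0.1474, 0.2434]
tcp_rot: [0.707, -0.707, -0.0, 0.0]
wrist_force: [0.3, -0.3, 0.4]
opening: 0.0878
gripper_force: 0.0
```

Run:
```python
from h import *
s,i=snap("pics/b.png"); print(s["eef_pos"],s["time_s"])
j=cv2.imread("pics/v_raw.png")
m=np.vstack([j[60:384,60:460],i[60:384,60:460]])
m=np.hstack([j[:,56:456],i[:,56:456]])
cv2.imwrite("pics/5.png",m)
```

```text
[ 0.4593 -0.1474  0.2434] 1.95
```

View pics/5.png

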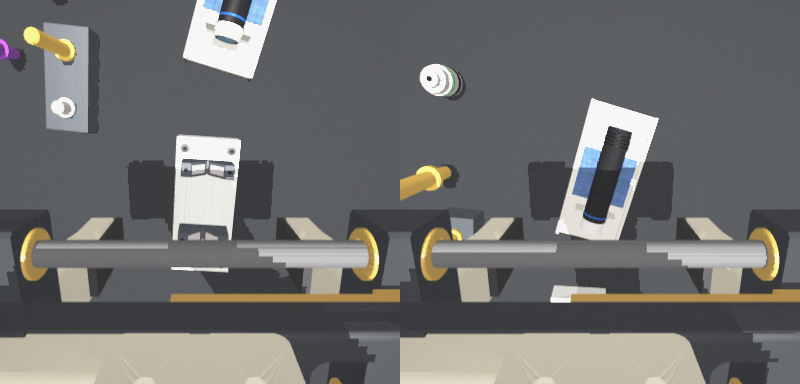

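The left panel shows the V-block (top corners at about 178,135 and 240,140), with its bore end hidden behind the gripper. The right panel shows the barrel, with its silver end at (593,226) and black end at (619,130). Next I'll look at the pin, then at the bore from further along +y.

Call:
drive_tool --plan '[[[-0.03,-0.0465,0],0],[[-0.03,-0.0465,0],0],[[-0.03,-0.0465,0],0],[[-0.03,-0.0465,0],0],[[0,0,0],0],[[0,0,0],0],[[0,0,0],0]]'

```text
time_s: 2.88
eef_pos: [0.6444, -0.028, 0.2439]
tcp_rot: [0.707, -0.707, 0.0, -0.0]
wrist_force: [0.1, 0.1, -0.2]
opening: 0.0878
gripper_force: 0.0
```

Run:
```python
from h import *
s,i=snap("pics/p.png"); print(s["eef_pos"],s["time_s"])
```

```text
[ 0.6444 -0.028   0.2439] 2.875
```

Call:
drive_tool --plan '[[[-0.047,0.036,0],0],[[-0.047,0.036,0],0],[[-0.047,0.036,0],0],[[-0.047,0.036,0],0],[[0,0,0],0],[[0,0,0],0],[[0,0,0],0]]'

```text
time_s: 3.8
eef_pos: [0.5014, 0.159, 0.2437]
tcp_rot: [-0.707, 0.708, -0.0, 0.0]
wrist_force: [-0.3, 0.0, -0.2]
opening: 0.0876
gripper_force: 0.0
```

Run:
```python
from h import *
s,i=snap("pics/v2.png"); print(s["eef_pos"],s["time_s"])
j=cv2.imread("pics/p_raw.png")
print(proj("wrist",[.498,.184,.03],s))
sp=dict(np.load("pics/p.npz")); print(proj("wrist",[.645,-.061,.104],sp),proj("wrist",[.645,-.061,.039],sp))
c=lambda im,x,y:cv2.resize(im[y:y+200,x:x+133],None,fx=3,fy=3,interpolation=cv2.INTER_CUBIC)
cv2.imwrite("pics/6.png",np.hstack([c(j,190,40),c(i,190,40)]))
```

```text
[0.5014 0.159  0.2437] 3.8
[258.1744 188.6152]
[254.6712 149.4635] [254.8436 142.2552]
```

View pics/6.png

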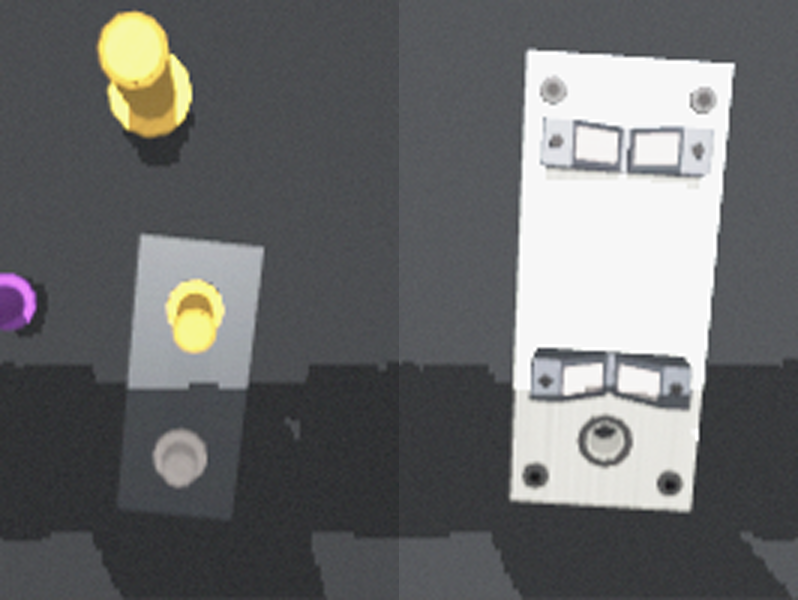

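Left panel: pin top at (194,331) and collar at (195,312), with the larger brass pin at (133,50). Right panel: bore centre at (605,441), and plate corners at (526,50), (734,64), (692,511) and (511,500).

Run:
```python
from h import *
sp=dict(np.load("pics/p.npz"));sv=dict(np.load("pics/v2.npz"));sb=dict(np.load("pics/b.npz"))
u=lambda x,y:(190+x/3-.33,40+y/3-.33)
print("pin",ray("wrist",u(194,331),.104,sp),ray("wrist",u(195,310),.039,sp))
print("big top guesses",[ray("wrist",u(133,48),z,sp) for z in(.09,.12,.15)],ray("wrist",u(150,95),.05,sp))
b=ray("wrist",u(605-399,441),.03,sv);print("bore",b)
C=[ray("wrist",u(x-399,y),.03,sv) for x,y in((526,50),(734,64),(692,511),(511,500))]
print(np.array(C))
d=(C[2]+C[3]-C[0]-C[1])/2;e=(C[0]+C[3]-C[1]-C[2])/2;print("V len",np.linalg.norm(d),"yaw",np.degrees(np.arctan2(d[0],d[1])),"width",np.linalg.norm(e),"yaw",np.degrees(np.arctan2(-e[1],e[0])),"ctr",np.mean(C,0))
i=cv2.imread("pics/b_raw.png")
# barrel: midline from dark pixels in tray region per row
for y in range(135,222,6):
    r=i[y,200:330].astype(int); m=np.where(r.max(1)<45)[0]+200; print(y,m.min() if len(m) else 0,m.max() if len(m) else 0,end="; ")
print()
bl=ray("wrist",(619-400+56,130),.045,sb);si=ray("wrist",(593-400+56,228),.045,sb);print(bl,si,np.degrees(np.arctan2(si[0]-bl[0],si[1]-bl[1])))
```

```text
pin [ 0.6453 -0.0605  0.104 ] [ 0.6452 -0.0601  0.039 ]
big top guesses [array([ 0.664 , -0.1456,  0.09  ]), array([ 0.662 , -0.1406,  0.12  ]), array([ 0.66  , -0.1357,  0.15  ])] [ 0.661  -0.1368  0.05  ]
bore [0.4978 0.1815 0.03  ]
[[0.5271 0.0322 0.03  ]
 [0.45   0.0372 0.03  ]
 [0.4611 0.212  0.03  ]
 [0.5372 0.207  0.03  ]]
V len 0.1751457313532479 yaw 3.4807967793695322 width 0.07672600942702926 yaw 3.723989853849276 ctr [0.4939 0.1221 0.03  ]
135 262 265; 141 261 284; 147 0 0; 153 0 0; 159 0 0; 165 0 0; 171 252 271; 177 250 271; 183 250 268; 189 247 269; 195 246 267; 201 246 265; 207 242 243; 213 244 261; 219 243 243; 
[ 0.4371 -0.1949  0.045 ] [ 0.467  -0.0765  0.045 ] 14.177845795800286
```

Call:
drive_tool --plan '[[[0.0439,-0.0288,0],0],[[0.0439,-0.0288,0],0],[[0.0439,-0.0288,0],0],[[0.0439,-0.0288,0],0],[[0.0439,-0.0288,0],0],[[0,0,0.04],0],[[0,0,0.04],0],[[0,0,0.02],0],[[0,0,0],0],[[0,0,0],0],[[0,0,0],0]]'

```text
time_s: 5.22
eef_pos: [0.6457, -0.0597, 0.1449]
tcp_rot: [-0.707, 0.707, -0.001, 0.001]
wrist_force: [-0.8, -0.3, -0.1]
opening: 0.0879
gripper_force: 0.0
```

Good. I'll correct by 0.8 mm in y, descend and grip.

Call:
drive_tool --plan '[[[0.0008,0.0004,0.025],0],[[0,0,0.02],0],[[0,0,0.01],0],[[0,0,0],0],[[0,0,0],0]]'

```text
time_s: 5.85
eef_pos: [0.6453, -0.0602, 0.0896]
tcp_rot: [0.707, -0.707, 0.001, -0.001]
wrist_force: [0.7, -0.0, 0.8]
opening: 0.0876
gripper_force: 0.0
```

Call:
drive_tool --plan '[[[0,0,0],0],[[0,0,0],0],[[0,0,0],0],[[0,0,0],0],[[0,0,0],0],[[0,0,0],0],[[0,0,0],0],[[0,0,0],0]]' --jaw 1 --force 20

```text
time_s: 6.85
eef_pos: [0.6447, -0.0603, 0.0886]
tcp_rot: [0.707, -0.707, 0.0, -0.0]
wrist_force: [0.2, -0.6, -1.5]
opening: 0.0136
gripper_force: 20.3
```

Call:
drive_tool --plan '[[[0,0,-0.015],0],[[0,0,-0.03],0],[[0,0,-0.04],0],[[-0.02,0.0122,0],0],[[-0.0403,0.0245,0],0],[[-0.0403,0.0245,0],0],[[-0.0403,0.0245,0],0],[[-0.0403,0.0245,0],0],[[-0.0403,0.0245,0],0],[[-0.0203,0.0122,0],0],[[0,0,0],0],[[0,0,0],0],[[0,0,0],0]]'

```text
time_s: 8.48
eef_pos: [0.4978, 0.1808, 0.1735]
tcp_rot: [-0.707, 0.707, 0.0, -0.0]
wrist_force: [0.4, -0.1, -1.2]
opening: 0.0138
gripper_force: 20.0
```

Call:
drive_tool --plan '[[[-0.0007,0,0.03],0],[[0,0,0.026],0],[[0,0,0.005],0],[[0,0,0.004],0],[[0,0,0.004],0],[[0,0,0],0],[[0,0,0],0]]'

```text
time_s: 9.35
eef_pos: [0.4979, 0.1823, 0.105]
tcp_rot: [0.707, -0.707, 0.0, -0.0]
wrist_force: [-0.8, -0.1, -1.9]
opening: 0.0137
gripper_force: 20.0
```

Call:
drive_tool --plan '[[[0,0,0.004],0],[[0,0,0.004],0],[[0,0,0.004],0],[[0,0,0.004],0],[[0,0,0],0],[[0,0,0],0]]'

```text
time_s: 10.1
eef_pos: [0.4977, 0.1822, 0.0885]
tcp_rot: [0.707, -0.707, 0.0, 0.0]
wrist_force: [-0.9, -0.1, -1.4]
opening: 0.0134
gripper_force: 20.0
```

Call:
drive_tool --plan '[[[0,0,0.002],0],[[0,0,0.002],0],[[0,0,0.001],0],[[0,0,0.001],0],[[0,0,0.001],0],[[0,0,0],0],[[0,0,0],0]]'

```text
time_s: 10.98
eef_pos: [0.4984, 0.1825, 0.0841]
tcp_rot: [0.708, -0.707, 0.001, -0.001]
wrist_force: [-5.9, -1.8, 24.2]
opening: 0.0133
gripper_force: 20.1
```

The shoulder is home, with a 24 N reaction at z 0.084, where I expected it. I'll release, rise, and look at the barrel with the tool turned 14°.

Call:
drive_tool --plan '[[[0,0,-0.0015],0],[[0,0,0],0],[[0,0,0],0],[[0,0,0],0],[[0,0,0],0]]' --jaw -1

```text
time_s: 11.6
eef_pos: [0.4976, 0.1821, 0.0829]
tcp_rot: [-0.707, 0.707, 0.0, -0.0]
wrist_force: [-0.8, -0.2, -0.5]
opening: 0.0578
gripper_force: 0.0
```

Call:
drive_tool --plan '[[[0,0,-0.03],0],[[0,0,-0.06],0],[[0,0,-0.06],0],[[0.0457,0.0062,0],0],[[0.0457,0.0062,0],0],[[0.0457,0.0062,0],0],[[0.0457,0.0062,0],0],[[0.0457,0.0062,0],0],[[0.0457,0.0062,0],0],[[0,0,0],0.12],[[0,0,0],0.12],[[0,0,0],0],[[0,0,0],0],[[0,0,0],0]]'

```text
time_s: 13.35
eef_pos: [0.4605, -0.0918, 0.233]
tcp_rot: [-0.618, 0.786, 0.0, -0.0]
wrist_force: [0.6, 0.2, -0.4]
opening: 0.0881
gripper_force: 0.0
```

Run:
```python
from h import *
s,i=snap("pics/b2.png"); print(s["eef_pos"],s["tcp_rot"],s["time_s"])
j=get_image("scene");
c=lambda im,x,y:cv2.resize(im[y:y+200,x:x+133],None,fx=3,fy=3,interpolation=cv2.INTER_CUBIC)
cv2.imwrite("pics/7.png",np.hstack([c(i,190,40),cv2.resize(j[120:220,262:328],(396,600),interpolation=cv2.INTER_CUBIC)]))
```

```text
[ 0.4605 -0.0918  0.233 ] [-0.6181  0.7861  0.     -0.    ] 13.35
```

View pics/7.png

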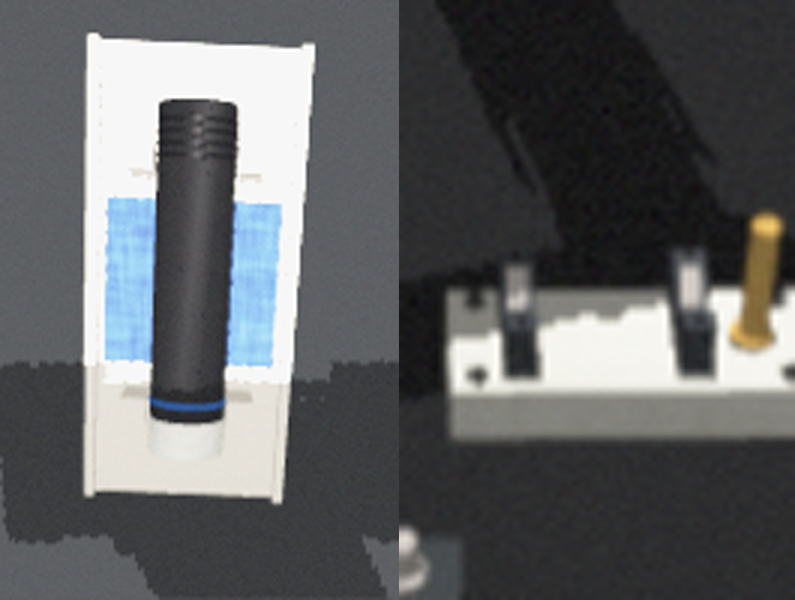

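Left panel: the barrel's black end is centred at (199,102) and its silver end at (186,458), so it leans about 2° more than the tool. Right panel: the brass pin stands upright in the bore with its shoulder on the plate.

Run:
```python
from h import *
s=dict(np.load("pics/b2.npz"))
u=lambda x,y:(190+x/3-.33,40+y/3-.33)
for z in(.05,.042):
    b=ray("wrist",u(199,101),z,s);f=ray("wrist",u(186,460),z,s)
    d=f-b;print(b,f,np.linalg.norm(d),(b+f)/2,np.degrees(np.arctan2(d[0],d[1])))
    l=[(ray("wrist",u((a+c)/2,y),z,s)) for a,c,y in((157,237,130),(152,226,380))];d=l[1]-l[0];print(np.degrees(np.arctan2(d[0],d[1])))
t=R.from_quat(s["tcp_rot"]).as_matrix()
m=np.array([.4525,-.1355,.038]);print(t,t.T@(m-s["eef_pos"]))
```

```text
[ 0.435  -0.1943  0.05  ] [ 0.4699 -0.0715  0.05  ] 0.1276804438226945 [ 0.4524 -0.1329  0.05  ] 15.85193885127915
15.612701668692921
[ 0.4348 -0.1952  0.042 ] [ 0.4705 -0.0694  0.042 ] 0.1308391024236009 [ 0.4526 -0.1323  0.042 ] 15.85193885127915
15.612701668692953
[[-0.2359 -0.9718 -0.0001]
 [-0.9718  0.2359 -0.    ]
 [ 0.      0.0001 -1.    ]] [ 0.0443 -0.0026  0.195 ]
```

Call:
drive_tool --plan '[[[0.0416,-0.0019,0],0],[[0,0,0],0.037],[[0,0,0.05],0],[[0,0,0.05],0],[[0,0,0.04],0],[[0,0,0.03],0],[[0,0,0.01],0],[[0,0,0],0],[[0,0,0],0],[[0,0,0],0]]'

```text
time_s: 14.7
eef_pos: [0.4532, -0.1328, 0.0542]
tcp_rot: [-0.603, 0.798, -0.001, 0.001]
wrist_force: [-0.1, -0.1, -0.3]
opening: 0.0877
gripper_force: 0.0
```

Call:
drive_tool --plan '[[[0,0,0.012],0],[[0,0,0.005],0],[[0,0,0],0],[[0,0,0],0]]'

```text
time_s: 15.2
eef_pos: [0.4525, -0.1329, 0.036]
tcp_rot: [-0.603, 0.798, 0.0, -0.0]
wrist_force: [-0.2, 0.8, 0.1]
opening: 0.0876
gripper_force: 0.0
```

Call:
drive_tool --plan '[[[0,0,0],0],[[0,0,0],0],[[0,0,0],0],[[0,0,0],0],[[0,0,0],0],[[0,0,0],0],[[0,0,0],0]]' --jaw 1 --force 25

```text
time_s: 16.08
eef_pos: [0.4525, -0.1329, 0.0361]
tcp_rot: [-0.603, 0.798, -0.0, 0.0]
wrist_force: [-0.3, -0.6, 0.3]
opening: 0.0296
gripper_force: 25.0
```

Call:
drive_tool --plan '[[[0,0,-0.02],0],[[0,0,-0.05],0],[[0,0,-0.05],0],[[0,0,0],-0.107],[[0,0,0],-0.107],[[-0.0397,-0.0043,0],0],[[-0.0397,-0.0043,0],0],[[-0.0397,-0.0043,0],0],[[-0.0397,-0.0043,0],0],[[-0.0397,-0.0043,0],0],[[-0.0398,-0.0043,0],0],[[0,0,0],0],[[0,0,0],0],[[0,0,0],0]]'

```text
time_s: 17.82
eef_pos: [0.4928, 0.1025, 0.1559]
tcp_rot: [-0.684, 0.729, 0.0, -0.0]
wrist_force: [-0.9, -0.3, -1.3]
opening: 0.0293
gripper_force: 25.0
```

Run:
```python
from h import *
s=robot.get_state();t=R.from_quat(s["tcp_rot"]).as_matrix()
print(s["eef_pos"],s["time_s"],s["wrist_force"],t,t.T@(np.array([.493,.1033,.066])-s["eef_pos"]))
i=get_image("side");j=get_image("scene")
cv2.imwrite("pics/8.png",np.hstack([cv2.resize(i[130:230,180:260],(400,500),interpolation=cv2.INTER_CUBIC),cv2.resize(j[110:210,255:335],(400,500),interpolation=cv2.INTER_CUBIC)]))
```

```text
[0.4928 0.1025 0.1559] 17.825 [-0.8784 -0.3142 -1.3172] [[-0.0638 -0.998  -0.0005]
 [-0.998   0.0638 -0.0002]
 [ 0.0003  0.0005 -1.    ]] [-0.0008 -0.0002  0.0899]
```

View pics/8.png

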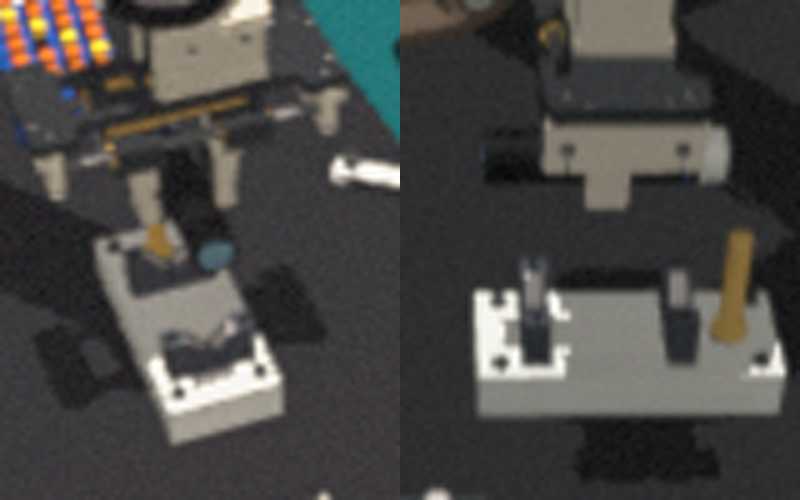

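The barrel hangs level above the V, silver end towards the pin and short of it. I'll descend to just above the seat.

Call:
drive_tool --plan '[[[0,0,0.03],0],[[0,0,0.03],0],[[0,0,0.015],0],[[0,0,0.006],0],[[0,0,0],0],[[0,0,0],0],[[0,0,0],0]]'

```text
time_s: 18.8
eef_pos: [0.4936, 0.1036, 0.0758]
tcp_rot: [-0.685, 0.729, -0.0, 0.001]
wrist_force: [-0.5, 0.4, -1.2]
opening: 0.0296
gripper_force: 25.0
```

Call:
drive_tool --plan '[[[-0.002,0,0.003],0],[[-0.002,0,0.002],0],[[0,0,0.002],0],[[0,0,0.001],0],[[0,0,0],0],[[0,0,0],0]]'

```text
time_s: 19.55
eef_pos: [0.4935, 0.1073, 0.0671]
tcp_rot: [-0.684, 0.729, -0.0, 0.0]
wrist_force: [-0.7, -0.2, -2.3]
opening: 0.0296
gripper_force: 25.0
```

Call:
drive_tool --plan '[[[0,0,0.001],0],[[0,0,0.0005],0],[[0,0,0.0005],0],[[0,0,0],0],[[0,0,0],0]]'

```text
time_s: 20.18
eef_pos: [0.4936, 0.1074, 0.0662]
tcp_rot: [-0.685, 0.729, -0.0, 0.0]
wrist_force: [-4.9, 0.8, 12.1]
opening: 0.0295
gripper_force: 25.0
```

Call:
drive_tool --plan '[[[0,0.0004,-0.0004],0],[[-0.001,0,0],0],[[-0.001,0,0],0],[[0,0,0],0],[[0,0,0],0]]'

```text
time_s: 20.8
eef_pos: [0.4932, 0.1082, 0.066]
tcp_rot: [-0.685, 0.729, -0.001, -0.001]
wrist_force: [0.4, -7.0, 7.9]
opening: 0.0292
gripper_force: 25.0
```

Call:
drive_tool --plan '[[[0,0,-0.0007],0],[[0,0,0],0],[[0,0,0],0],[[0,0,0],0]]'

```text
time_s: 21.3
eef_pos: [0.4933, 0.1095, 0.0661]
tcp_rot: [-0.685, 0.729, -0.0, 0.0]
wrist_force: [0.8, -1.9, 0.2]
opening: 0.0289
gripper_force: 25.0
```

Run:
```python
from h import *
s=robot.get_state();print(s["eef_pos"],s["wrist_force"])
i=get_image("side");j=get_image("scene")
cv2.imwrite("pics/9.png",np.hstack([cv2.resize(i[140:215,185:245],(400,500),interpolation=cv2.INTER_CUBIC),cv2.resize(j[130:205,280:330],(400,600)[:2],interpolation=cv2.INTER_CUBIC)[:500]]))
```

```text
[0.4933 0.1095 0.0661] [ 0.8378 -1.884   0.2499]
```

View pics/9.png

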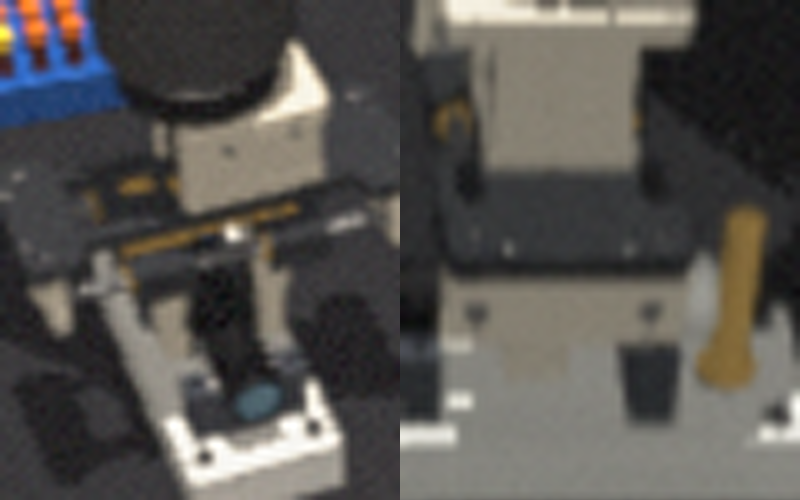

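The silver end is within about a millimetre of the pin, and the earlier resistance was friction in the V. I'll advance under a light load until it touches.

Call:
drive_tool --plan '[[[-0.0005,0,-0.0003],0],[[-0.0005,0,0],0],[[-0.0005,0,0],0],[[0,0,0],0],[[0,0,0],0]]'

```text
time_s: 22.02
eef_pos: [0.4932, 0.1109, 0.0664]
tcp_rot: [-0.684, 0.729, 0.0, -0.0]
wrist_force: [0.1, 0.4, -1.2]
opening: 0.0295
gripper_force: 25.0
```

Call:
drive_tool --plan '[[[-0.0005,0,0],0],[[-0.0005,0,0],0],[[-0.0005,0,0],0],[[0,0,0],0],[[0,0,0],0]]'

```text
time_s: 22.65
eef_pos: [0.4933, 0.1122, 0.0665]
tcp_rot: [-0.684, 0.729, -0.0, -0.0]
wrist_force: [0.6, -2.7, 0.6]
opening: 0.0295
gripper_force: 25.0
```

Call:
drive_tool --plan '[[[-0.0005,0,0],0],[[-0.0005,0,0],0],[[0,0,0],0],[[0,0,0],0]]'

```text
time_s: 23.15
eef_pos: [0.4933, 0.1129, 0.0665]
tcp_rot: [-0.685, 0.729, -0.0, -0.0]
wrist_force: [1.1, -5.2, 2.0]
opening: 0.0293
gripper_force: 25.0
```

Call:
drive_tool --plan '[[[0,0,-0.0005],0],[[0,0,0],0],[[0,0,0],0],[[0,0,0],0]]'

```text
time_s: 23.65
eef_pos: [0.493, 0.1129, 0.0668]
tcp_rot: [-0.684, 0.729, 0.0, -0.001]
wrist_force: [-0.4, -5.0, -0.4]
opening: 0.0291
gripper_force: 25.0
```

Call:
drive_tool --plan '[[[0.0005,0,0],0],[[0,0,0],0],[[0,0,0],0],[[0,0,0],0]]'

```text
time_s: 24.15
eef_pos: [0.4933, 0.1128, 0.0669]
tcp_rot: [-0.684, 0.729, 0.0, -0.0]
wrist_force: [-0.6, -2.7, -0.4]
opening: 0.0293
gripper_force: 25.0
```

Call:
drive_tool --plan '[[[0.0005,0,0],0],[[0,0,0],0],[[0,0,0],0],[[0,0,0],0]]'

```text
time_s: 24.65
eef_pos: [0.4935, 0.1125, 0.067]
tcp_rot: [-0.684, 0.729, 0.0, 0.0]
wrist_force: [-0.5, -0.7, -1.1]
opening: 0.0295
gripper_force: 25.0
```

Call:
drive_tool --plan '[[[0.0005,0,0],0],[[0,0,0],0],[[0,0,0],0],[[0,0,0],0]]'

```text
time_s: 25.15
eef_pos: [0.4934, 0.1119, 0.067]
tcp_rot: [-0.685, 0.729, -0.0, 0.0]
wrist_force: [-0.0, -0.5, -1.7]
opening: 0.0293
gripper_force: 25.0
```

Call:
drive_tool --plan '[[[-0.0004,0,0.0005],0],[[0,0,0.0005],0],[[0,0,0.0005],0],[[0,0,0],0],[[0,0,0],0],[[0,0,0],0]]'

```text
time_s: 25.9
eef_pos: [0.4936, 0.1123, 0.066]
tcp_rot: [-0.685, 0.729, -0.0, 0.0]
wrist_force: [-1.4, -1.4, 5.1]
opening: 0.0293
gripper_force: 25.0
```

Call:
drive_tool --plan '[[[0,0.0002,0.0003],0],[[0,0,0.0003],0],[[0,0,0],0],[[0,0,0],0],[[0,0,0],0],[[0,0,0],0]]'

```text
time_s: 26.65
eef_pos: [0.4936, 0.1123, 0.066]
tcp_rot: [-0.685, 0.729, -0.0, 0.0]
wrist_force: [-3.6, -2.0, 11.3]
opening: 0.0293
gripper_force: 25.0
```

Run:
```python
from h import *
s=robot.get_state();print(s["eef_pos"],s["wrist_force"],s["wrist_torque"],s["time_s"])
i=get_image("side");j=get_image("scene");s2=robot.get_state();print(s2["wrist_force"],s2["qd"])
cv2.imwrite("pics/10.png",np.hstack([cv2.resize(i[140:230,185:249],(400,562),interpolation=cv2.INTER_CUBIC),cv2.resize(j[130:220,270:334],(400,562),interpolation=cv2.INTER_CUBIC)]))
```

```text
[0.4936 0.1123 0.066 ] [-3.6234 -2.0078 11.3165] [-0.674   1.1539 -0.0253] 26.65
[-2.7661 -2.2268 11.6159] [ 0.0014 -0.0001  0.0009 -0.0028 -0.0003 -0.0002]
```

View pics/10.png

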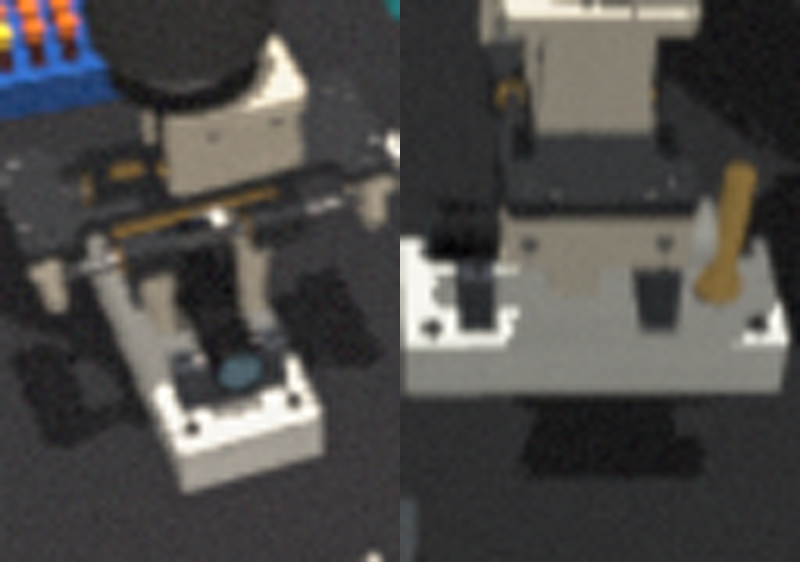

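The barrel is seated in both V flanks, but in the right panel the pin, from (740,170) to (718,285), seems to lean more than before. I'll compare its slope across the saved pictures.

```bash
cat > lean.py <<'E'
from h import *
def lean(im,f):
    h=cv2.cvtColor(im,cv2.COLOR_BGR2HSV); m=cv2.inRange(h,(10,110,70),(28,255,255))
    n,l,st,c=cv2.connectedComponentsWithStats(m); 
    k=max((k for k in range(1,n) if c[k][0]>im.shape[1]*.6),key=lambda k:st[k][4])
    ys,xs=np.where(l==k); y0,y1=ys.min(),ys.max(); H=y1-y0
    r=[(y,xs[ys==y].mean()) for y in range(int(y0+.1*H),int(y0+.75*H))]
    p=np.polyfit(*zip(*r),1); return p[0],(np.array([xs[ys==int(y0+.15*H)].mean(),y0,y1]))/f
E
python3 - <<'E'
from lean import *
for n,f in((7,6),(8,5),(9,8),(10,6.25)):
    im=cv2.imread(f"pics/{n}.png"); im=im[:,399 if n==7 else 400:]
    print(n,*lean(im,f))
E
```

```text
7 -0.11431982211853807 [61.1667 35.3333 57.6667]
8 -0.12637491616364827 [67.9 46.2 68. ]
9 -0.10678196067313352 [43.    26.125 48.   ]
10 -0.14920837589376926 [54.24 26.08 48.  ]
```

The pin leans about 2°, pushed within the bore's clearance. I'll unload, back off until it stands upright, and touch only lightly.

Call:
drive_tool --plan '[[[0,0,-0.001],0],[[0,0.0002,-0.0009],0],[[0.0008,0,0],0],[[0.0008,0,0],0],[[0,0,0],0],[[0,0,0],0],[[0,0,0],0]]'

```text
time_s: 27.62
eef_pos: [0.4929, 0.1107, 0.0667]
tcp_rot: [-0.685, 0.729, -0.0, -0.0]
wrist_force: [0.1, -0.4, -1.3]
opening: 0.0296
gripper_force: 25.0
```

```bash
cat > chk.py <<'E'
from lean import *
L=[]
for k in range(4):
    j=get_image("scene"); L.append(np.r_[(lambda a,b:(a,*b))(*lean(cv2.resize(j[130:220,270:334],(400,562),interpolation=cv2.INTER_CUBIC),6.25))])
s=robot.get_state();print(s["eef_pos"],s["wrist_force"],s["time_s"],np.mean(L,0))
E
python3 chk.py
```

```text
[0.4928 0.1107 0.0668] [ 0.0474  0.472  -1.5852] 27.825 [-0.0978 53.1    26.08   48.    ]
```

The pin is upright again, with its top at column 323.1. I'll creep forward in 0.3 mm steps and watch it.

Call:
drive_tool --plan '[[[-0.0003,0,0],0],[[0,0,0],0],[[0,0,0],0]]'

```text
time_s: 28.2
eef_pos: [0.4928, 0.1109, 0.0667]
tcp_rot: [-0.684, 0.729, 0.0, -0.0]
wrist_force: [1.7, -0.2, -1.1]
opening: 0.0295
gripper_force: 25.0
```

```bash
python3 chk.py
```

```text
[0.4928 0.1109 0.0668] [ 1.0416 -0.6565 -1.9301] 28.4 [-0.0985 53.18   26.04   48.    ]
```

Call:
drive_tool --plan '[[[-0.0003,0,0],0],[[0,0,0],0],[[0,0,0],0]]'

```text
time_s: 28.78
eef_pos: [0.4928, 0.1112, 0.0668]
tcp_rot: [-0.684, 0.729, -0.0, -0.0]
wrist_force: [0.1, -1.1, 0.4]
opening: 0.0293
gripper_force: 25.0
```

```bash
python3 chk.py
```

```text
[0.4929 0.1112 0.0668] [ 0.445  -0.5485 -0.26  ] 28.975 [-0.1009 53.28   26.04   48.    ]
```

Call:
drive_tool --plan '[[[-0.0003,0,0],0],[[0,0,0],0],[[0,0,0],0]]'

```text
time_s: 29.35
eef_pos: [0.4929, 0.1116, 0.0668]
tcp_rot: [-0.684, 0.729, -0.0, 0.0]
wrist_force: [-0.6, -1.7, 1.0]
opening: 0.0293
gripper_force: 25.0
```

```bash
python3 chk.py
```

```text
[0.4929 0.1116 0.0668] [-0.3405 -1.235   0.411 ] 29.55 [-0.1206 53.58   26.12   48.    ]
```

The pin starts to move at y ≈ 0.111, so that is first contact. I'll back off 0.4 mm to barely touching, then press down.

Call:
drive_tool --plan '[[[0.0004,0,0],0],[[0,0,0.0006],0],[[0,0,0.0006],0],[[0,0,0.0006],0],[[0,0,0],0],[[0,0,0],0],[[0,0,0],0]]'

```text
time_s: 30.42
eef_pos: [0.4935, 0.1114, 0.0659]
tcp_rot: [-0.685, 0.729, -0.0, 0.001]
wrist_force: [-2.4, -1.3, 10.1]
opening: 0.0293
gripper_force: 25.0
```

```bash
python3 chk.py
```

```text
[0.4935 0.1113 0.066 ] [-2.1106 -0.8985 11.249 ] 30.625 [-0.1066 53.44   26.08   48.    ]
```

The barrel is seated with about 11 N down on both flanks and touches the pin, which leans by no more than about half a degree. The grip is holding, so I'm handing it in.

```bash
python3 -c "
from workcell import robot
print(robot.job_done())"
```

```text
the job is handed in; nothing more can be done
None
```

I handed the job in at about 31 s: the brass pin is in the bore with its shoulder home (about 0.5° of lean, by camera), and the barrel's silver end just touches it. The gripper still holds the barrel in the V, pressing down with about 11 N on both flanks; no verdict came back.

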